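# Clamp a bearing block with a twist-lock telescopic clamp

## Task

Clamp the aluminium bearing block squarely against the green stop with the telescopic clamp: twist the red-knobbed lever up out of its bay, slide the bar out until its rubber foot has pushed the block fully home against the stop and the foot's spring is partly pressed in, then twist the lever back down into the notch there so that the bar stays locked and the foot keeps pressing. Feel for the notch gently - do not force the lever against the yellow teeth, do not press the foot's spring solid, do not push the block with the gripper, and leave the loose things around the clamp alone; let go of the lever at the end.

Things in the scene. Friction and masses are not known exactly. Their poses are not given: they have to be found in the camera images.
- clamp: Fixed clamp on a dark steel base, 130 x 460 x 12 mm, flat on the table. Origin: centre of the base's underside; x across the bar, y along the bar the way it extends (towards block and stop), z up. A green tube (38 mm diameter) holds the bar, whose axis runs along y at x = 0, z = 60 mm. Lever stowed in the open bay before the comb's first tooth.
- handle: Lever on the bar: square steel stem, 8 x 8 mm, red knob at its end. Origin on the bar's axis; it travels with the bar from clamp y = -130 mm (in) to -15 mm (out). z: along the stem to the knob; y: along the bar. Lean from upright towards clamp +x: 0.70 rad fully down, -0.12 other stop; clears the teeth below 0.10, is in a notch above 0.35. Turns easily, stays where left.
- knob (a point): Centre of the red ball knob (24 mm diameter), 95 mm from the bar's axis: 155 mm above the table when upright, 133 mm when fully down. The ball swivels freely on the stem about the bar's direction, so pinched with the fingers along the bar it lets the lever turn without turning the tool. More than about 12 N at the knob against a tooth is too much.
- foot_face (a point): Middle of the rubber foot's pressing face (56 mm wide, 46 mm high), at the end of the bar, 165 mm ahead of the lever along y when the spring is relaxed, 40 mm above the table.
- foot (a joint): How far the sprung foot is pressed back into the bar, in m: 0 relaxed, 0.026 solid. The spring gives from 5 N on, plus 0.3 N per mm; 5 N slides the block. With the lever upright the bar slides with 1.5 N of friction and the spring drives it back unless held; in a notch it springs back until the stem meets the tooth behind (2.5 mm of play).
- block: Loose aluminium bearing block, 80 (x) x 50 (y) x 45 (z) mm, about 0.35 kg, with a bored brass bush on top, standing on the clamp's base between the foot and the stop. Origin: centre of its underside.
- block_front (a point): Centre of the block's face that must meet the stop (its +y face), at half height.
- stop: Fixed green stop bracket on the clamp's base, 110 mm wide, 50 mm high. Origin: at the bottom middle of the flat face that looks at the block; the face is the plane y = 0 of this frame and y points away from the block. It stands at another distance along the clamp at each start.
- wrench: Loose steel wrench, 170 mm long, on the table on the clamp's -x side. Bystander. Origin: centre of its underside.
- driver: Loose screwdriver, 200 mm long, on the table beyond the stop's end of the clamp. Bystander. Origin: centre of its underside.
- bushing: Loose black rubber bushing, ring of 40 mm diameter, 18 mm high, on the clamp's +x side. Bystander. Origin: centre of its underside.
- slug: Loose upright steel pin, 28 mm diameter, 50 mm high, on the clamp's +x side. Bystander. Origin: centre of its underside.
- notch1 (a point): Nominal middle of the comb's first notch, on the bar's axis (clamp y = -100 mm). Yellow comb on the tube's +x side: 7 teeth, 5.5 mm thick, 32 to 42 mm from the bar's axis, tops 98 mm above the table; between them 6 notches 10.5 mm wide, one every 16 mm towards +y. The real comb lies up to 8 mm either way of this along y, differently at each start: not measured, find by feel.
Mind the look-alikes: they are no part of the job. Of the things like the block, leave any that is orange or pink; of the rest the larger one is meant.

How it is judged:
On the way, in this order (a step that is already met when the one before it is completed fails the run):
1. the lever is twisted upright out of the stowing bay (less than 0.2 rad from upright) (angle between handle's own z axis and vertical below 0.2 rad), for 0.1 s.
2. the foot has pushed the block home against the stop (within 2.5 mm) and its spring is pressed in by more than 1 mm (y of block_front in the frame of stop above -0.0025 m and value of joint foot above 0.001 m), for 0.1 s.
At the end, for the whole second after the job is handed in: The lever is down in a notch (more than 0.4 rad from upright, on the clamp's +x side), the block stands flat with its face within 2.5 mm of the stop and square to it within 0.04 rad, held there by the foot with its spring pressed in by 1 to 23.5 mm; all at rest, lever released (all of step 2 and angle between handle's own z axis and vertical above 0.4 rad and x of knob in the frame of clamp above 0.03 m and value of joint foot below 0.0235 m and angle between the y axis of block and the y axis of stop, either way round below 0.04 rad and angle between block's own z axis and vertical below 0.05 rad and linear speed of each of block, handle below 0.01 m/s and contact force between handle and the fingers below 0.1 N); the robot touches nothing.
It fails at once if the lever is forced against the clamp's teeth with more than 30 N (about 12 N at the knob) (contact force between handle and clamp above 30 N).
It fails at once if the foot's spring is pressed solid (more than 24.5 mm) (value of joint foot above 0.0245 m).
It fails at once if the robot itself touches the block (contact force between any of the fingers, the arm and block above 1 N).
It fails at once if a bystander is moved by more than 20 mm (distance of any of wrench, driver, bushing, slug from where it was at the start of the episode above 0.02 m).
It also fails if it takes over 72 s, if anything falls off the work surface, if the arm or the gripper's body presses on something with over 40 N, if the wrist force passes 120 N, or if a joint passes its speed limit or range.

## Robot

A 6-joint arm with a two-finger parallel gripper is mounted at the origin on the work surface. World frame = base frame: x ahead of the robot, y to its left, z up, the work surface at z = 0. Lengths are in m, angles in rad, forces in N, time in s.
With the tool pointing down it reaches from about 0.4 to 0.825 m from the base axis. Payload 7 kg.
Tool frame: the origin (TCP) lies at the very end of the fingers, on their centre line; the grasp point (between the pads) lies 19 mm behind it; z points along the fingers, y is the direction in which the jaws open and shut (so a half turn about z gives the same grasp; the last joint's range is limited). The gripper opens to 85 mm and grips with 20 to 120 N. Pads are 22 mm wide; open, the fingers measure 114 mm over their backs; the gripper's body (76 mm by 85 mm) begins 54 mm behind the grasp point. The pads swing forward as they close: fully open they stand 13 mm farther back than shut.
Start: joints at [-1.019, 0.359, 0.012, 0, -1.224, -0.288], TCP at [0.176, -0.652, 0.231] pointing down, gripper open.
Joint ranges: [-3.07, 3.07], [-1.43, 2.12], [-1.02, 1.25], [-3.03, 1.67], [-3.05, -0], [-3.03, 3.03]. Speed limits (rad/s): [2.39, 2.39, 3.01, 3.14, 3.14, 3.14].

## Interface

Orientations are given as a rotation vector (axis times angle).
In Python, from station import manip gives the robot as it stands. The module is installed in compiled form; this text tells all that it offers.
- The arm moves only by the tool apply_moves, never from a script. Its argument "deltas" is a list that holds one entry, the list of rows, each a list of 7 numbers: the shift along the tool's x, y, z in mm, then the turn, a rotation vector about the tool's x, y, z in degrees, then the opening, from 0 (shut) to 1 (fully open). A call has 1 to 10 rows; each row shifts and turns the pose as measured when the row begins, along the tool's axes as they then stand; what a row does not reach is not made up. A row lasts 1/10 s, in which the tool goes at most 50 mm and 8.59 degrees, less where a joint would pass 70% of its speed; a pose out of reach is approached as far as the arm can. A call is refused whole if a number of a shift passes 50 or a number of a turn 8.59, either way. A call with a gripper value outside its range is refused whole. The fingers move at their own pace and stop on an object; "force" is the grip in N (left out, the last holds). Time passes only in rows, so rows that do not move let the fingers close. It gives the time, the measured TCP pose, the force and the opening at its end, in the units of the state.
- manip.read_state(): the state, without advancing time (a new reading comes with each control period).
- manip.capture(name): name is "scene" or "top" or "wrist"; returns a dict with "color" (400x640x3 uint8, red, green, blue), "z_map" (400x640 float32, m along the optical axis (not along the pixel's ray), 0 where there is no reading), "fx", "fy", "cx", "cy" (pixels), "rvec" (rotation vector, rad) and "tvec" (3), from world to camera coordinates, as OpenCV has them; the wrist camera has in their place "tool_from_camera" (4x4, takes a point from camera to tool coordinates, whose origin is the TCP and whose axes are the flange's). Camera axes: x right, y down, z forward; pixel columns grow to the right and rows downward; lengths in m; the calibration is good to about 2 mm. The wrist camera is an equidistant fisheye: a pixel r from the principal point sees the ray r / f radians off the axis. A picture is of the moment at which its call begins: read the wrist's pose just before it.
- manip.sign_off(): hands the job in, once; it reports no verdict.
The state is a dict: "time_s": time; "joint_positions": joint angles; "dq": joint speeds; "joint_efforts": joint torques, N m; "ee_pos": TCP position; "orientation": TCP orientation; "ft_force": force on the tool from outside, world axes, zero at the start; "ft_torque": the same for the moment, N m; "width": finger opening in m.
Only numpy, scipy, OpenCV 4.12 (cv2) and the standard library are available. Lean on these libraries where they do the work, as an engineer would, in place of code of your own. Each camera call takes 0.05 s, during which the arm holds its last target.

## Working session

There is one attempt and no reset: what is moved stays moved. The work goes in short steps, Python scripts to look and compute and a tool call to move; the robot and the scene stay as the last step left them, time stands still between calls to the robot, and variables do not carry over. Pictures are saved under pics/ and viewed, and the job is handed in when it is done.

Besides the shell and the picture viewer there is one more tool, called after "Call:" by a JSON object that holds its "name" and its "arguments", one argument or row to a line. apply_moves: Moves the arm, as the interface text tells. Its arguments: {"type":"object","properties":{"deltas":{"type":"array","items":{"type":"array","items":{"type":"array","items":{"type":"number"}}}},"force":{"type":"number"}},"required":["deltas"]}

```bash
mkdir -p pics; cat > h.py <<'E'
import numpy as np, cv2
from station import manip
from scipy.spatial.transform import Rotation as R
def world(c,u,v,z=None):
    Rm=R.from_rotvec(np.array(c["rvec"]).ravel()).as_matrix(); t=np.array(c["tvec"]).ravel()
    d=np.array([(u-c["cx"])/c["fx"],(v-c["cy"])/c["fy"],1.0])
    o=-Rm.T@t; r=Rm.T@d
    s=(z-o[2])/r[2] if z is not None else c["z_map"][int(v),int(u)]
    return o+s*r
E
python3 - <<'E'
from h import *
print(manip.read_state())
for n in ["scene","top"]:
    c=manip.capture(n); cv2.imwrite(f"pics/{n}0.png",c["color"][:,:,::-1])
    np.savez(f"{n}0.npz",**c)
    print(n,c["fx"],c["cx"],c["rvec"],c["tvec"])
E
```

```text
{'time_s': 0.0, 'joint_positions': array([-1.01886902e+00,  3.59426235e-01,  1.10571869e-02, -3.22584887e-04,
       -1.22408997e+00, -2.88096270e-01]), 'dq': array([ 2.36358148e-04, -4.00991814e-04, -3.84413471e-04, -5.01756056e-04,
       -9.64208230e-05, -8.11943787e-04]), 'joint_efforts': array([-4.76961504e-04, -5.83317661e+01,  2.93414605e+01,  6.93668649e+00,
       -6.01439096e-03, -2.32828882e-05]), 'ee_pos': array([ 0.1758675 , -0.65119501,  0.23034247]), 'orientation': array([ 4.12999971e-01, -3.11392180e+00, -2.57869459e-03]), 'ft_force': array([ 0.63885495, -0.34704137, -0.32669157]), 'ft_torque': array([-0.01781768,  0.01766149, -0.00380138]), 'width': 0.08533660939227018}
scene 361.54999515494023 317.8157515719114 [ 1.63151363  1.74736305 -0.85117836] [-0.08371597 -0.22927966  1.20313487]
top 426.9336309466565 322.9371169821589 [ 2.10777108 -2.10142463  0.17154922] [0.15212386 0.53087163 1.0165576 ]
```

View pics/scene0.png

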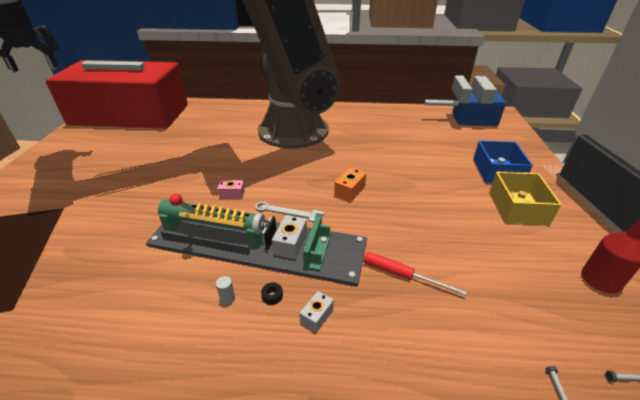

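View pics/top0.png

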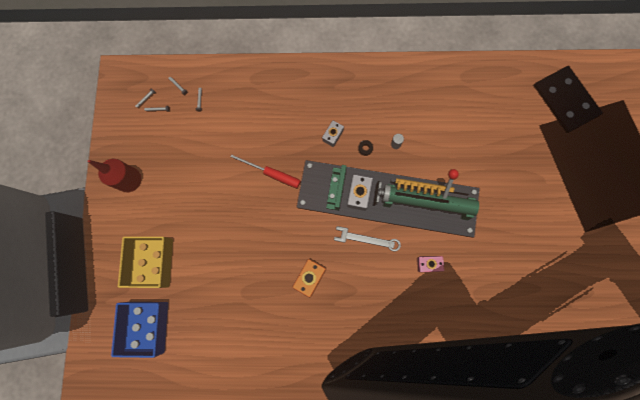

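```bash
cat > m.py <<'E'
from h import *
def pts(c):
    Rm=R.from_rotvec(np.array(c["rvec"]).ravel()).as_matrix(); t=np.array(c["tvec"]).ravel()
    v,u=np.mgrid[0:400,0:640]; z=c["z_map"]
    P=np.stack([(u-c["cx"])/c["fx"]*z,(v-c["cy"])/c["fy"]*z,z],-1)
    return (P-t)@Rm
def knob(c):
    rgb=c["color"].astype(int); P=pts(c)
    m=(rgb[...,0]>110)&(rgb[...,1]<60)&(rgb[...,2]<60)&(P[...,2]>0.1)&(P[...,2]<.2)&(c["z_map"]>0)
    n,l,s,ce=cv2.connectedComponentsWithStats(m.astype(np.uint8))
    return [(s[i],ce[i],np.median(P[l==i],0)) for i in range(1,n) if s[i][4]>15]
E
python3 - <<'E'
from m import *
for n in ["top","scene"]:
    c=dict(np.load(n+"0.npz"))
    P=pts(c)
    for k in knob(c): print(n,k, world(c,*k[1],0.133), world(c,*k[1],0.141))
c=dict(np.load("top0.npz"));P=pts(c);rgb=c["color"].astype(int)
roi=np.zeros((400,640),bool);roi[150:245,285:490]=1
# base: gray dark
m=roi&(rgb.max(2)<110)&(rgb.max(2)-rgb.min(2)<25)&(P[...,2]<0.03)
m|=roi&(P[...,2]>0.02)
m=m.astype(np.uint8)*255
cv2.imwrite("pics/mask.png",cv2.resize(m[140:250,280:490],None,fx=3,fy=3))
img=cv2.resize(c["color"][110:260,280:490,::-1],None,fx=3.8,fy=3.8,interpolation=cv2.INTER_CUBIC); cv2.imwrite("pics/zoom.png",img)
E
```

```text
top (array([ 99, 162,  21,  20, 227], dtype=int32), array([110.5814978, 172.8061674]), array([0.56811922, 0.66791838, 0.1076462 ])) [0.56498219 0.6573457  0.133     ] [0.56299223 0.65291349 0.141     ]
top (array([449, 169,   9,  10,  65], dtype=int32), array([453.13846154, 173.52307692]), array([ 0.5582038 , -0.14587031,  0.1482356 ])) [ 0.56186573 -0.15062818  0.133     ] [ 0.55990144 -0.14840594  0.141     ]
scene (array([  46,   61,  132,   23, 1728], dtype=int32), array([115.29398148,  74.07696759]), array([-0.03655165, -0.56090631,  0.16030461])) [-0.11766884 -0.62486285  0.133     ] [-0.09540881 -0.6102581   0.141     ]
scene (array([170, 195,  12,   9,  72], dtype=int32), array([175.40277778, 199.38888889]), array([ 0.56768626, -0.14271309,  0.14518578])) [ 0.55199462 -0.15238752  0.133     ] [ 0.56179831 -0.14657123  0.141     ]
scene (array([609, 232,  31,  24, 460], dtype=int32), array([625.53913043, 242.65217391]), array([0.59219898, 0.66678219, 0.10854872])) [0.61567881 0.64095061 0.133     ] [0.62429791 0.6320101  0.141     ]
```

View pics/zoom.png

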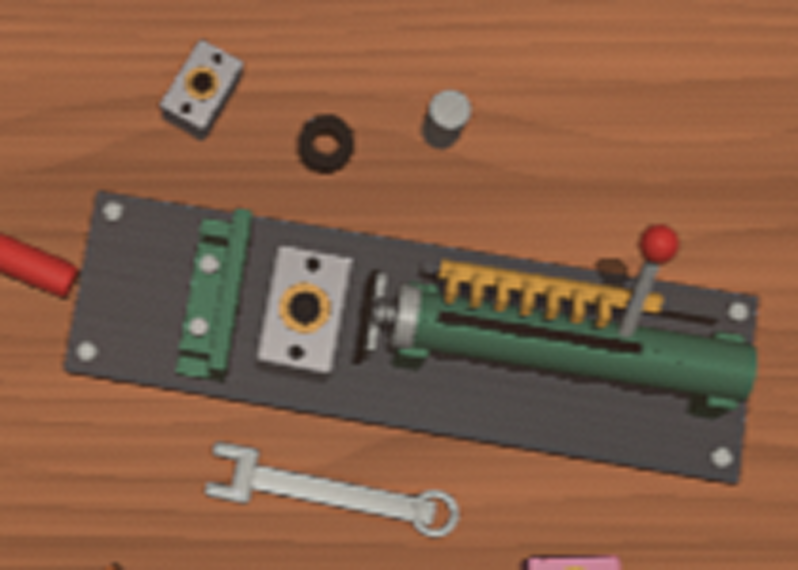

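View pics/mask.png

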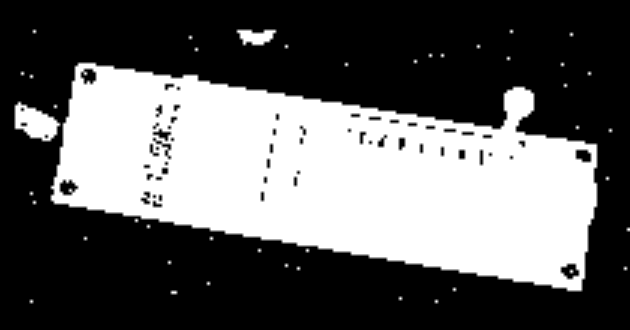

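```bash
cat > fr.py <<'E'
from h import *
c=dict(np.load("top0.npz"))
zc=np.array([(100,190),(68,372),(738,484),(757,296)])
cor=np.array([world(c,x/3.8+280-.4,y/3.8+110-.4,0.012) for x,y in zc])
O=cor.mean(0);
yd=(cor[0]+cor[1]-cor[2]-cor[3]); yd[2]=0; yd/=np.linalg.norm(yd)
# clamp +y toward stop; z up; x = y cross z
xd=np.cross(yd,[0,0,1.])
def cl(p): d=np.asarray(p)-O; return np.array([d@xd,d@yd,p[2]])
def wo(x,y,z): q=O+x*xd+y*yd; return np.array([q[0],q[1],z])
E
python3 - <<'E'
from fr import *
print(cor,O,xd,yd); print([cl(p).round(4) for p in cor])
def z(x,y,h): return cl(world(c,x/3.8+280-.4,y/3.8+110-.4,h)).round(4)
print("knob",z(659,244,.133), "stem base",z(630,335,.079))
for x,y in [(452,300),(478,304),(502,307),(528,310),(553,314),(580,318),(605,322)]: print("tooth",z(x,y,.098))
for x,y in [(277,246),(352,258),(333,373),(258,361)]: print("block",z(x,y,.045))
print("bolts",z(113,211,.012),z(87,351,.012),z(722,457,.012),z(738,311,.012))
for x,y in [(248,212),(224,376)]: print("stop",z(x,y,.050))
for x,y in [(385,275),(365,360)]: print("foot",z(x,y,.063))
print("slug",z(449,108,.05),"ring",z(326,143,.018))
from m import pts
P=pts(c)
for v in range(165,215,6):
  print([ (cl(P[v,u])*1000).round().astype(int).tolist() for u in range(335,392,6)])
E
```

```text
[[ 0.6302378   0.20087324  0.012     ]
 [ 0.50149063  0.22100303  0.012     ]
 [ 0.42641577 -0.22739622  0.012     ]
 [ 0.55430338 -0.24805777  0.012     ]] [ 0.5281119  -0.01339443  0.012     ] [ 0.98613354 -0.16595375  0.        ] [0.16595375 0.98613354 0.        ]
[array([0.0652, 0.2282, 0.012 ]), array([-0.0652,  0.2267,  0.012 ]), array([-0.0648, -0.2279,  0.012 ]), array([ 0.0648, -0.2271,  0.012 ])]
knob [ 0.0553 -0.1295  0.133 ] stem base [ 0.0085 -0.1309  0.079 ]
tooth [ 0.008  -0.0143  0.098 ]
tooth [ 0.0082 -0.0307  0.098 ]
tooth [ 0.0088 -0.0458  0.098 ]
tooth [ 0.0095 -0.0621  0.098 ]
tooth [ 0.0096 -0.0778  0.098 ]
tooth [ 0.0098 -0.0947  0.098 ]
tooth [ 0.0099 -0.1104  0.098 ]
block [0.0376 0.1    0.045 ]
block [0.0377 0.0494 0.045 ]
block [-0.0414  0.05    0.045 ]
block [-0.0417  0.1     0.045 ]
bolts [0.0517 0.2166 0.012 ] [-0.0487  0.2165  0.012 ] [-0.0486 -0.2156  0.012 ] [ 0.0523 -0.2155  0.012 ]
stop [0.0563 0.1229 0.05  ]
stop [-0.0561  0.1204  0.05  ]
foot [0.0255 0.0272 0.063 ]
foot [-0.0326  0.0317  0.063 ]
slug [0.1502 0.0007 0.05  ] ring [0.1226 0.0782 0.01
[... 614 characters left out ...]
2], [-2, 93, 55], [0, 78, 55], [3, 63, 57], [15, 46, 12], [6, 34, 64], [9, 19, 59], [8, 6, 77]]
[[-18, 136, 20], [-224, 97, 1104], [-11, 105, 9], [-18, 90, 60], [-16, 76, 60], [-13, 61, 60], [0, 44, 9], [-9, 32, 63], [-7, 18, 68], [-8, 4, 82]]
[[-40, 132, 57], [-29, 118, 12], [-27, 103, 14], [-32, 88, 55], [-30, 73, 57], [-28, 59, 60], [-16, 41, 9], [-24, 30, 62], [-21, 15, 59], [-19, 1, 65]]
[[-55, 130, 57], [-45, 116, 14], [-43, 100, 17], [-44, 85, 39], [-45, 71, 55], [-42, 56, 55], [-32, 39, 13], [-29, 24, 10], [-27, 9, 13], [-25, -6, 14]]
[[-63, 128, 12], [-61, 113, 13], [-58, 98, 13], [-55, 83, 12], [-53, 67, 16], [-50, 52, 13], [-48, 37, 14], [-45, 22, 14], [-43, 7, 13], [-40, -9, 12]]
```

```bash
python3 - <<'E'
from fr import *
def z(x,y,h): return cl(world(c,x/3.8+280-.4,y/3.8+110-.4,h)).round(4)
for x,y in [(277,246),(352,258),(333,373),(258,361)]: print("block",z(x,y,.057))
for x,y in [(248,212),(224,376)]: print("stop",z(x,y,.062))
for x,y in [(385,275),(365,360)]: print("foot",z(x,y,.063))
k=world(c,659/3.8+280-.4,244/3.8+110-.4,.133); print(k, wo(.0612,-.13,.133))
s=manip.read_state(); Rt=R.from_rotvec(s["orientation"]).as_matrix(); print(Rt.round(3))
a=np.arctan2(yd[1],yd[0]); 
ty=Rt.T@yd; print("yaw about tool z deg",np.degrees(np.arctan2(-ty[0],ty[1])), np.degrees(np.arctan2(ty[0],-ty[1])))
print("shift tool", Rt.T@(wo(.0612,-.13,.24)-s["ee_pos"])*1000)
E
```

```text
block [0.0346 0.1    0.057 ]
block [0.0347 0.0499 0.057 ]
block [-0.0434  0.0505  0.057 ]
block [-0.0438  0.0999  0.057 ]
stop [0.0531 0.1226 0.062 ]
stop [-0.058   0.1201  0.062 ]
foot [0.0255 0.0272 0.063 ]
foot [-0.0326  0.0317  0.063 ]
[ 0.56118071 -0.15032262  0.133     ] [ 0.56688928 -0.15174816  0.133     ]
[[-0.965 -0.261 -0.   ]
 [-0.261  0.965  0.001]
 [ 0.     0.001 -1.   ]]
yaw about tool z deg 24.661125074827098 -155.33887492517292
shift tool [-507.66818469  380.32761024   -9.04388048]
```

Call:
{"name": "apply_moves", "arguments": {
  "deltas": [
    [[-40, 30, 0, 0, 0, 0, 1], [-40, 30, 0, 0, 0, 0, 1], [-40, 30, 0, 0, 0, 0, 1], [-40, 30, 0, 0, 0, 0, 1], [-40, 30, 0, 0, 0, 0, 1], [-40, 30, 0, 0, 0, 0, 1], [-40, 30, 0, 0, 0, 0, 1], [-40, 30, 0, 0, 0, 0, 1], [-40, 30, 0, 0, 0, 0, 1], [-40, 30, 0, 0, 0, 0, 1]]
  ]
}}

```text
time_s: 1.1
ee_pos: [0.4815, -0.257, 0.226]
orientation: [0.396, -3.112, -0.012]
ft_force: [-0.1, -1.2, -0.4]
width: 0.0855
```

Call:
{"name": "apply_moves", "arguments": {
  "deltas": [
    [[-40, 30, 0, 0, 0, 0, 1], [-40, 30, 0, 0, 0, 0, 1], [0, 0, 0, 0, 0, 8, 1], [0, 0, 0, 0, 0, 8, 1], [0, 0, 0, 0, 0, 8, 1], [0, 0, 0, 0, 0, 0, 1]]
  ]
}}

```text
time_s: 1.7
ee_pos: [0.5464, -0.171, 0.2237]
orientation: [-0.267, -3.12, -0.011]
ft_force: [0.0, -0.2, 0.2]
width: 0.0854
```

```bash
cat > st.py <<'E'
from fr import *
def st():
    s=manip.read_state(); Rt=R.from_rotvec(s["orientation"]).as_matrix()
    ty=Rt.T@yd; yaw=np.degrees(np.arctan2(-ty[0],ty[1])); 
    if abs(yaw)>90: yaw-=np.sign(yaw)*180
    print("t",round(s["time_s"],2),"tcp",s["ee_pos"].round(4),"cl",cl(s["ee_pos"]).round(4),"yaw",yaw.round(2),"tilt",np.degrees(np.arccos(-Rt[2,2])).round(2),
     "F cl",np.array([s["ft_force"]@xd,s["ft_force"]@yd,s["ft_force"][2]]).round(1),"w",round(s["width"],4))
    return s,Rt
def wpix(c,p,s,Rt):
    T=np.array(c["tool_from_camera"]); q=Rt.T@(np.asarray(p)-s["ee_pos"])
    q=T[:3,:3].T@(q-T[:3,3]); th=np.arctan2(np.hypot(q[0],q[1]),q[2]); ph=np.arctan2(q[1],q[0])
    return c["cx"]+c["fx"]*th*np.cos(ph), c["cy"]+c["fy"]*th*np.sin(ph)
def wray(c,u,v,z,s,Rt):
    T=np.array(c["tool_from_camera"]); a=(u-c["cx"])/c["fx"];b=(v-c["cy"])/c["fy"]; th=np.hypot(a,b)
    d=np.array([np.sin(th)*a/th,np.sin(th)*b/th,np.cos(th)])
    o=Rt@T[:3,3]+s["ee_pos"]; r=Rt@T[:3,:3]@d
    return o+(z-o[2])/r[2]*r
E
python3 - <<'E'
from st import *
s,Rt=st()
w=manip.capture("wrist"); cv2.imwrite("pics/w1.png",w["color"][:,:,::-1]); np.savez("w1.npz",**w)
print(w["fx"],w["tool_from_camera"])
print(wpix(w,wo(.0612,-.13,.133),s,Rt))
E
```

```text
t 1.7 tcp [ 0.5464 -0.171   0.2237] cl [ 0.0441 -0.1524  0.2237] yaw -0.24 tilt 0.7 F cl [ 0.1 -0.1  0.2] w 0.0854
309.70691628693146 [[ 1.29717031e-03 -9.64824062e-01 -2.62893222e-01  6.80394085e-02]
 [ 9.99999089e-01  1.15311776e-03  7.02237077e-04 -3.42722716e-05]
 [-3.74388386e-04 -2.62893893e-01  9.64824679e-01 -1.42072723e-01]
 [ 0.00000000e+00  0.00000000e+00  0.00000000e+00  1.00000000e+00]]
(np.float64(346.599711050901), np.float64(226.8888510162735))
```

View pics/w1.png

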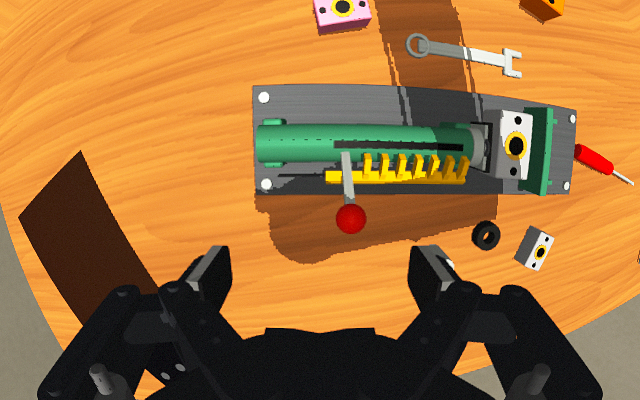

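```bash
python3 - <<'E'
from st import *
s,Rt=st(); w=dict(np.load("w1.npz"))
f=lambda u,v,z: cl(wray(w,u,v,z,s,Rt)).round(4)
rgb=w["color"].astype(int)
m=(rgb[...,0]>120)&(rgb[...,1]<50)&(rgb[...,2]<50); m[:,:300]=0;m[:,400:]=0
n=np.argwhere(m); print("knob",n.mean(0),n.min(0),n.max(0)); v,u=n.mean(0)
print(f(u,v,.133), wray(w,u,v,.133,s,Rt), "bolts",[f(*b,.013) for b in [(264,97),(266,184),(571,114),(566,185)]])
print("corners",[f(*b,.012) for b in [(253,85),(256,194),(576,109),(571,194)]])
img=cv2.resize(w["color"][80:240,240:440,::-1],None,fx=4,fy=4,interpolation=cv2.INTER_CUBIC)[:600]
img2=cv2.resize(w["color"][80:240,400:600,::-1],None,fx=4,fy=4,interpolation=cv2.INTER_CUBIC)[:600]
cv2.imwrite("pics/w1a.png",img);cv2.imwrite("pics/w1b.png",img2)
E
```

```text
t 1.75 tcp [ 0.5463 -0.1712  0.2237] cl [ 0.0441 -0.1526  0.2237] yaw 0.02 tilt 0.69 F cl [-0.5 -0.1  0.4] w 0.0854
knob [218.63762102 350.61410788] [204 336] [233 366]
[ 0.0541 -0.127   0.133 ] [ 0.56041698 -0.14765094  0.133     ] bolts [array([-0.0505, -0.2141,  0.013 ]), array([ 0.0508, -0.2139,  0.013 ]), array([-0.0593,  0.2159,  0.013 ]), array([0.0471, 0.2193, 0.013 ])]
corners [array([-0.0652, -0.2271,  0.012 ]), array([ 0.0631, -0.2267,  0.012 ]), array([-0.0686,  0.2285,  0.012 ]), array([0.0611, 0.236 , 0.012 ])]
```

View pics/w1a.png

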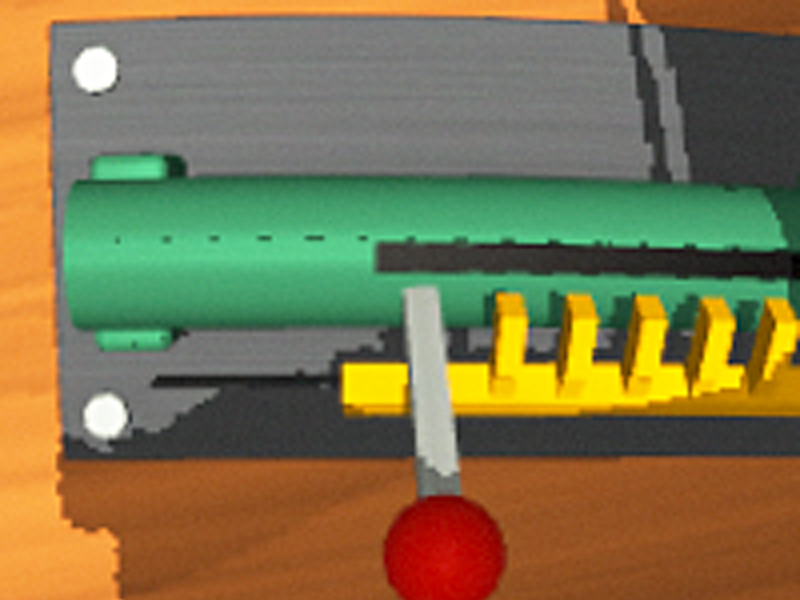

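View pics/w1b.png

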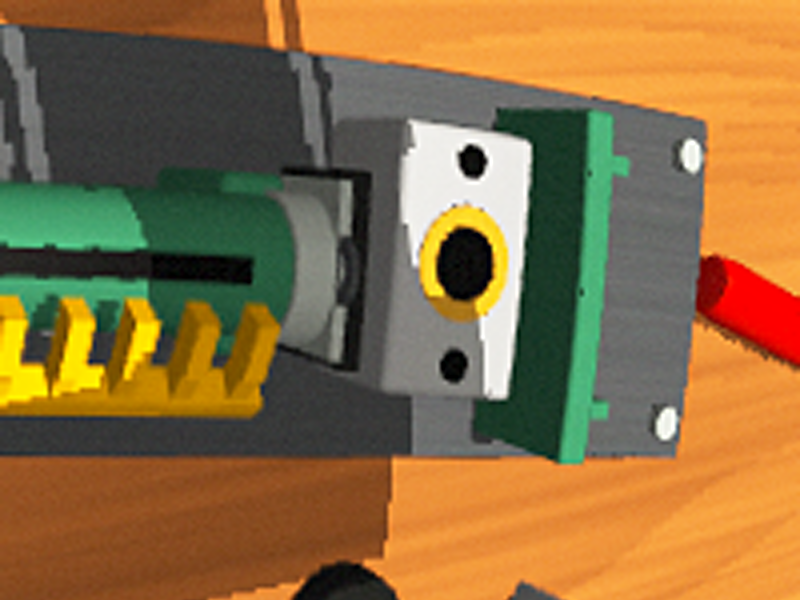

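```bash
python3 - <<'E'
from st import *
s,Rt=st(); w=dict(np.load("w1.npz"))
f=lambda u,v,z,ox=240: (cl(wray(w,u/4+ox-.4,v/4+80-.4,z,s,Rt))*1000).round(1)
print("slot",f(400,258,.079),f(700,262,.079), "slot end +y", f(252,268,.079,400),"slot -y end",f(375,258,.079))
for h in (.055,.06,.065): print("tube",h,f(250,180,h),f(250,328,h))
# teeth tops: front faces
for u,v in [(511,295),(580,296),(650,298),(716,300),(781,302)]: print("tooth",f(u,v,.098))
for u,v in [(79,300),(145,304),(206,306),(264,308)]: print("tooth",f(u,v,.098,400))
print("stem base",f(421,290,.079), "knob",f(445,553,.133),f(445,553,.138))
print("stop top edges front",f(588,110,.062,400),f(560,462,.062,400),"back",f(611,112,.062,400),f(582,462,.062,400))
print("block",[f(*p,.057,400) for p in [(408,120),(531,140),(506,398),(383,390)]])
print("foot",[f(*p,400) for p in [(368,175,.063),(350,370,.063)]])
P=w["z_map"]; print(P[218,351],P[122,352])
E
```

```text
t 1.75 tcp [ 0.5463 -0.1712  0.2237] cl [ 0.0441 -0.1526  0.2237] yaw 0.02 tilt 0.69 F cl [-0.5 -0.1  0.4] w 0.0854
slot [  -0.7 -132.9   79. ] [ -1.4 -60.4  79. ] slot end +y [-2.2 -8.4 79. ] slot -y end [  -0.6 -138.7   79. ]
tube 0.055 [ -18.4 -168.7   55. ] [  19. -169.   55.]
tube 0.06 [ -18.5 -168.5   60. ] [  18.4 -168.7   60. ]
tube 0.065 [ -18.6 -168.2   65. ] [  17.7 -168.5   65. ]
tooth [   5.7 -109.7   98. ]
tooth [  5.6 -94.2  98. ]
tooth [  5.7 -78.   98. ]
tooth [  5.7 -62.3  98. ]
tooth [  5.6 -46.3  98. ]
tooth [  5.7 -61.6  98. ]
tooth [  6.  -45.3  98. ]
tooth [  5.9 -29.6  98. ]
tooth [  5.7 -14.   98. ]
stem base [   6.8 -127.9   79. ] knob [  53.5 -126.9  133. ] [  51.9 -127.4  138. ]
stop top edges front [-56.7 118.5  62. ] [ 51.3 119.9  62. ] back [-57.4 128.7  62. ] [ 51.2 129.9  62. ]
block [array([-45.7,  52.1,  57. ]), array([-45.1,  99.2,  57. ]), array([32.8, 97.3, 57. ]), array([31.7, 49.7, 57. ])]
foot [array([-28.7,  35.1,  63. ]), array([25.4, 33.7, 63. ])]
0.22754063 0.34462893
```

```bash
cat >> st.py <<'E'
def to(x,y,z):
    s,Rt=st(); D=np.column_stack([-xd,yd,[0,0,-1.]])
    print("shift",(Rt.T@(wo(x,y,z)-s["ee_pos"])*1000).round(1),"rot",np.degrees(R.from_matrix(Rt.T@D).as_rotvec()).round(2))
E
python3 -c "
from st import *
to(.053,-.128,.118)"
```

```text
t 1.75 tcp [ 0.5463 -0.1712  0.2237] cl [ 0.0441 -0.1526  0.2237] yaw 0.02 tilt 0.69 F cl [-0.5 -0.1  0.4] w 0.0854
shift [-10.   23.9 105.8] rot [ 0.36 -0.59  0.02]
```

Call:
{"name": "apply_moves", "arguments": {
  "deltas": [
    [[-10, 24, 0, 0.4, -0.6, 0, 1], [0, 0, 30, 0, 0, 0, 1], [0, 0, 30, 0, 0, 0, 1], [0, 0, 15, 0, 0, 0, 1], [0, 0, 0, 0, 0, 0, 1]]
  ]
}}

```text
time_s: 2.25
ee_pos: [0.5606, -0.1496, 0.1472]
orientation: [0.228, 3.131, -0.001]
ft_force: [-0.7, -0.5, 0.6]
width: 0.0852
```

```bash
python3 - <<'E'
from st import *
to(.053,-.128,.118)
s,Rt=st()
w=manip.capture("wrist"); cv2.imwrite("pics/w2.png",w["color"][:,:,::-1]); np.savez("w2.npz",**w)
rgb=w["color"].astype(int)
m=((rgb[...,0]>110)&(rgb[...,1]<50)&(rgb[...,2]<50)).astype(np.uint8)
n,l,S,ce=cv2.connectedComponentsWithStats(m)
for i in range(1,n):
  if S[i][4]>300: print(S[i],ce[i],[cl(wray(w,*ce[i],z,s,Rt)).round(4) for z in (.133,.138,.143)])
E
```

```text
t 2.25 tcp [ 0.5606 -0.1496  0.1472] cl [ 0.0546 -0.129   0.1472] yaw 1.22 tilt 0.16 F cl [-0.6 -0.6  0.6] w 0.0852
shift [ 1.7  1.  29.2] rot [-0.04  0.15  1.22]
t 2.25 tcp [ 0.5606 -0.1496  0.1472] cl [ 0.0546 -0.129   0.1472] yaw 1.22 tilt 0.16 F cl [-0.6 -0.6  0.6] w 0.0852
[604 148  36  37 719] [621.49235049 165.6759388 ] [array([-0.0029,  0.0999,  0.133 ]), array([-0.0033,  0.0926,  0.138 ]), array([-0.0036,  0.0852,  0.143 ])]
[ 300  223   45   44 1570] [321.85031847 244.74203822] [array([ 0.0548, -0.1275,  0.133 ]), array([ 0.0526, -0.1276,  0.138 ]), array([ 0.0504, -0.1277,  0.143 ])]
```

View pics/w2.png

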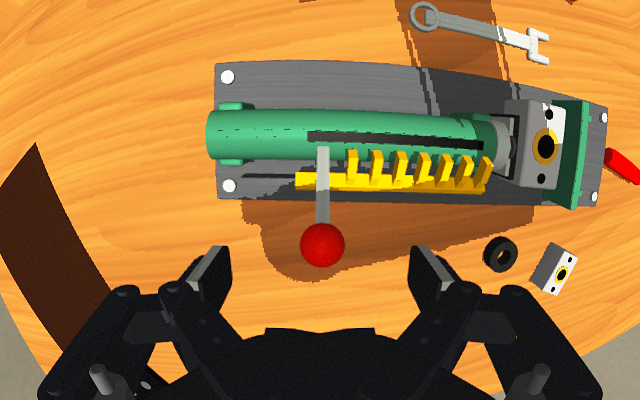

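Call:
{"name": "apply_moves", "arguments": {
  "deltas": [
    [[2, 1, 15, 0, 0, 1.2, 1], [0, 0.5, 14, 0, 0, 0, 1], [0, 0, 1, 0, 0, 0, 1], [0, 0, 0, 0, 0, 0, 0.5], [0, 0, 0, 0, 0, 0, 0.2], [0, 0, 0, 0, 0, 0, 0], [0, 0, 0, 0, 0, 0, 0], [0, 0, 0, 0, 0, 0, 0]]
  ],
  "force": 30
}}

```text
time_s: 3.1
ee_pos: [0.5632, -0.1492, 0.1235]
orientation: [0.248, 3.119, -0.002]
ft_force: [-0.5, -0.5, -0.9]
width: 0.0219
```

```bash
python3 - <<'E'
from st import *
to(.053,-.128,.118)
w=manip.capture("wrist"); cv2.imwrite("pics/w3.png",w["color"][:,:,::-1]); np.savez("w3.npz",**w)
E
```

```text
t 3.1 tcp [ 0.5632 -0.1492  0.1235] cl [ 0.0571 -0.1281  0.1235] yaw 0.45 tilt 0.71 F cl [-0.4 -0.6 -0.9] w 0.0219
shift [4.2 0.1 5.5] rot [-0.02  0.71  0.45]
```

View pics/w3.png

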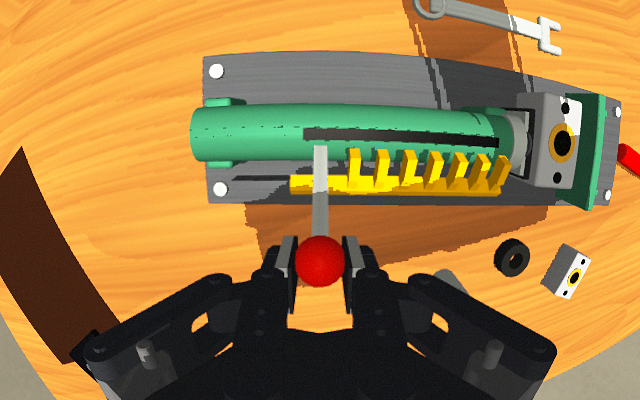

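Call:
{"name": "apply_moves", "arguments": {
  "deltas": [
    [[0, 0, 0, 0, 0, 0, 0.5], [0, 0, 0, 0, 0, 0, 0.5], [5, 0, 6.5, 0, 0.7, 0.5, 0.5], [0, 0, 2, 0, 0, 0, 0.5], [0, 0, 0, 0, 0, 0, 0.5]]
  ]
}}

```text
time_s: 3.65
ee_pos: [0.5578, -0.1483, 0.1143]
orientation: [-0.264, -3.13, 0.0]
ft_force: [-0.0, 0.5, 0.2]
width: 0.0425
```

```bash
python3 - <<'E'
from st import *
to(.053,-.128,.118)
E
```

```text
t 3.65 tcp [ 0.5578 -0.1483  0.1143] cl [ 0.0517 -0.1281  0.1143] yaw -0.09 tilt 0.05 F cl [-0.1  0.5  0.2] w 0.0425
shift [-1.3  0.1 -3.7] rot [-0.02 -0.05 -0.09]
```

Call:
{"name": "apply_moves", "arguments": {
  "deltas": [
    [[-1, 0, -3, 0, 0, 0, 0], [0, 0, 0, 0, 0, 0, 0], [0, 0, 0, 0, 0, 0, 0], [0, 0, 0, 0, 0, 0, 0]]
  ],
  "force": 30
}}

```text
time_s: 4.05
ee_pos: [0.5591, -0.1485, 0.1175]
orientation: [-0.264, -3.13, 0.001]
ft_force: [0.4, -0.4, -1.0]
width: 0.0219
```

```bash
python3 - <<'E'
from st import *
to(.053,-.128,.118)
s,Rt=st()
w=manip.capture("wrist"); cv2.imwrite("pics/w4.png",w["color"][:,:,::-1]); np.savez("w4.npz",**w)
rgb=w["color"].astype(int)
m=((rgb[...,0]>110)&(rgb[...,1]<50)&(rgb[...,2]<50)).astype(np.uint8)
n,l,S,ce=cv2.connectedComponentsWithStats(m)
for i in range(1,n):
  if S[i][4]>300: print(S[i],ce[i],[cl(wray(w,*ce[i],z,s,Rt)).round(4) for z in (.133,.138,.143)])
E
```

```text
t 4.05 tcp [ 0.5591 -0.1485  0.1175] cl [ 0.053  -0.1281  0.1175] yaw -0.08 tilt 0.05 F cl [ 0.4 -0.3 -1. ] w 0.0219
shift [-0.   0.1 -0.5] rot [-0.03 -0.04 -0.08]
t 4.05 tcp [ 0.5591 -0.1485  0.1175] cl [ 0.053  -0.1281  0.1175] yaw -0.08 tilt 0.05 F cl [ 0.4 -0.3 -1. ] w 0.0219
[620 146  20  32 431] [630.07888631 159.68677494] [array([-0.0069,  0.0689,  0.133 ]), array([-0.0072,  0.0611,  0.138 ]), array([-0.0075,  0.0533,  0.143 ])]
[ 295  249   50   53 2160] [319.42268519 274.87453704] [array([ 0.0555, -0.128 ,  0.133 ]), array([ 0.0527, -0.128 ,  0.138 ]), array([ 0.0499, -0.128 ,  0.143 ])]
```

View pics/w4.png

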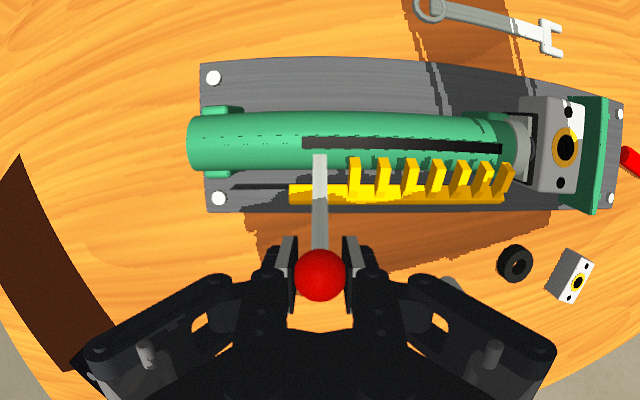

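Call:
{"name": "apply_moves", "arguments": {
  "deltas": [
    [[5.5, 0, -3.5, 0, 0, 0, 0], [6, 0, -3.1, 0, 0, 0, 0], [6.5, 0, -2.8, 0, 0, 0, 0], [6.8, 0, -2.5, 0, 0, 0, 0], [0, 0, 0, 0, 0, 0, 0]]
  ]
}}

```text
time_s: 4.6
ee_pos: [0.5318, -0.1439, 0.1304]
orientation: [-0.264, -3.129, 0.0]
ft_force: [-1.3, 1.2, -0.9]
width: 0.0221
```

```bash
python3 - <<'E'
from st import *
to(0,-.128,.1345)
E
```

```text
t 4.6 tcp [ 0.5318 -0.1439  0.1304] cl [ 0.0253 -0.1281  0.1304] yaw -0.1 tilt 0.07 F cl [-1.5  0.9 -0.9] w 0.0221
shift [25.3  0.  -4.1] rot [-0.01 -0.07 -0.1 ]
```

Call:
{"name": "apply_moves", "arguments": {
  "deltas": [
    [[6.5, 0, -1.8, 0, 0, 0, 0], [6.5, 0, -1.3, 0, 0, 0, 0], [6.5, 0, -0.7, 0, 0, 0, 0], [5.5, 0, -0.3, 0, 0, 0, 0], [0, 0, 0, 0, 0, 0, 0]]
  ]
}}

```text
time_s: 5.1
ee_pos: [0.5034, -0.1392, 0.1338]
orientation: [-0.265, -3.127, -0.0]
ft_force: [0.4, 0.0, -3.7]
width: 0.022
```

```bash
python3 - <<'E'
from st import *
to(0,-.128,.1345)
s,Rt=st()
w=manip.capture("wrist"); cv2.imwrite("pics/w5.png",w["color"][:,:,::-1]); np.savez("w5.npz",**w)
E
```

```text
t 5.1 tcp [ 0.5034 -0.1392  0.1338] cl [-0.0035 -0.1281  0.1338] yaw -0.12 tilt 0.2 F cl [ 0.4  0.1 -3.7] w 0.022
shift [-3.5  0.1 -0.7] rot [ 0.   -0.2  -0.12]
t 5.1 tcp [ 0.5034 -0.1392  0.1338] cl [-0.0035 -0.1281  0.1338] yaw -0.12 tilt 0.2 F cl [ 0.4  0.1 -3.7] w 0.022
```

View pics/w5.png

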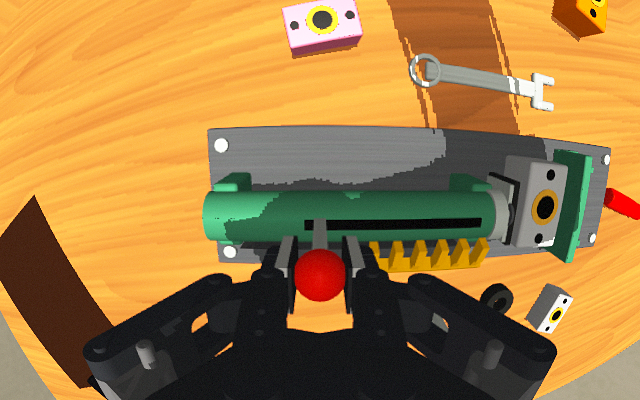

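Call:
{"name": "apply_moves", "arguments": {
  "deltas": [
    [[-2, 5, -0.3, 0, 0, 0, 0], [0, 5, 0, 0, 0, 0, 0], [0, 5, 0, 0, 0, 0, 0], [0, 5, 0, 0, 0, 0, 0], [0, 0, 0, 0, 0, 0, 0]]
  ]
}}

```text
time_s: 5.65
ee_pos: [0.5093, -0.1192, 0.1339]
orientation: [-0.265, -3.125, 0.003]
ft_force: [-0.6, -1.0, -3.8]
width: 0.0223
```

```bash
python3 - <<'E'
from st import *
to(0,-.100,.1345)
E
```

```text
t 5.65 tcp [ 0.5093 -0.1192  0.1339] cl [-0.001  -0.1074  0.1339] yaw -0.13 tilt 0.33 F cl [-0.4 -1.1 -3.8] w 0.0223
shift [-1.   7.4 -0.7] rot [-0.12 -0.3  -0.13]
```

Call:
{"name": "apply_moves", "arguments": {
  "deltas": [
    [[0, 3, -0.3, 0, 0, 0, 0], [0, 3, -0.2, 0, 0, 0, 0], [0, 3, 0, 0, 0, 0, 0], [0, 0, 0, 0, 0, 0, 0]]
  ]
}}

```text
time_s: 6.05
ee_pos: [0.5106, -0.1098, 0.1339]
orientation: [-0.265, -3.124, 0.004]
ft_force: [-1.1, -1.9, -3.5]
width: 0.0219
```

```bash
python3 - <<'E'
from st import *
s,Rt=st()
w=manip.capture("wrist"); cv2.imwrite("pics/w6.png",cv2.resize(w["color"][100:300,200:640,::-1],None,fx=1.8,fy=1.8)); np.savez("w6.npz",**w)
E
```

```text
t 6.05 tcp [ 0.5106 -0.1098  0.1339] cl [-0.0013 -0.098   0.1339] yaw -0.13 tilt 0.4 F cl [-0.8 -2.1 -3.5] w 0.0219
```

View pics/w6.png

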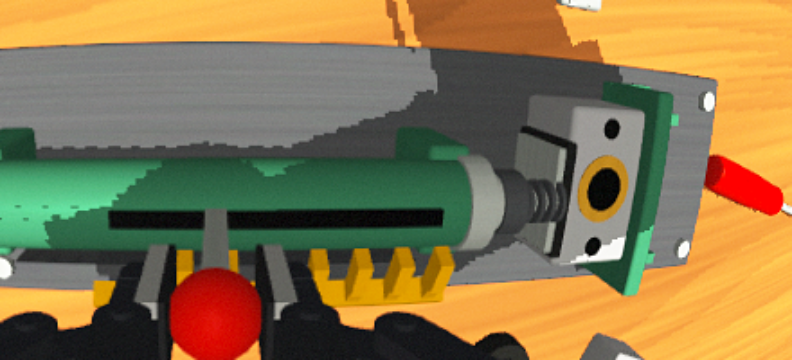

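Call:
{"name": "apply_moves", "arguments": {
  "deltas": [
    [[0, 2, 0, 0, 0, 0, 0], [0, 0, 0, 0, 0, 0, 0]]
  ]
}}

```text
time_s: 6.3
ee_pos: [0.5109, -0.1078, 0.1339]
orientation: [-0.265, -3.124, 0.003]
ft_force: [-1.3, -1.9, -3.5]
width: 0.022
```

Call:
{"name": "apply_moves", "arguments": {
  "deltas": [
    [[0, 2, 0, 0, 0, 0, 0], [0, 0, 0, 0, 0, 0, 0]]
  ]
}}

```text
time_s: 6.5
ee_pos: [0.5111, -0.106, 0.1339]
orientation: [-0.265, -3.124, 0.004]
ft_force: [-0.5, -3.6, -4.9]
width: 0.0217
```

Call:
{"name": "apply_moves", "arguments": {
  "deltas": [
    [[0, 2, 0, 0, 0, 0, 0], [0, 0, 0, 0, 0, 0, 0]]
  ]
}}

```text
time_s: 6.7
ee_pos: [0.5112, -0.1047, 0.1339]
orientation: [-0.265, -3.123, 0.006]
ft_force: [-0.5, -4.0, -3.8]
width: 0.022
```

Call:
{"name": "apply_moves", "arguments": {
  "deltas": [
    [[0, 2, 0, 0, 0, 0, 0], [0, 0, 0, 0, 0, 0, 0]]
  ]
}}

```text
time_s: 6.9
ee_pos: [0.5112, -0.1034, 0.1339]
orientation: [-0.265, -3.122, 0.007]
ft_force: [-0.7, -4.4, -4.4]
width: 0.0218
```

```bash
python3 - <<'E'
from st import *
s,Rt=st()
w=manip.capture("wrist"); cv2.imwrite("pics/w7.png",cv2.resize(w["color"][100:300,200:640,::-1],None,fx=1.8,fy=1.8)); np.savez("w7.npz",**w)
E
```

```text
t 6.9 tcp [ 0.5112 -0.1034  0.1339] cl [-0.0017 -0.0916  0.1339] yaw -0.16 tilt 0.52 F cl [ 0.  -4.5 -4.4] w 0.0218
```

View pics/w7.png

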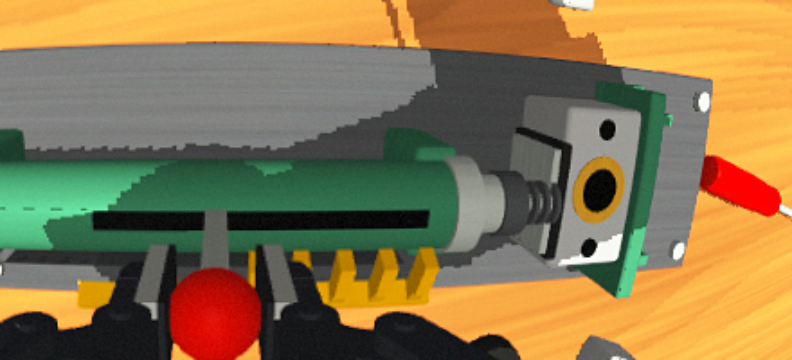

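Call:
{"name": "apply_moves", "arguments": {
  "deltas": [
    [[0, 2.5, 0, 0, 0, 0, 0], [0, 0, 0, 0, 0, 0, 0]]
  ]
}}

```text
time_s: 7.15
ee_pos: [0.5112, -0.1017, 0.1339]
orientation: [-0.265, -3.122, 0.009]
ft_force: [-0.2, -5.0, -4.4]
width: 0.0219
```

Call:
{"name": "apply_moves", "arguments": {
  "deltas": [
    [[0, 2.5, 0, 0, 0, 0, 0], [0, 0, 0, 0, 0, 0, 0]]
  ]
}}

```text
time_s: 7.35
ee_pos: [0.5112, -0.1, 0.1339]
orientation: [-0.266, -3.121, 0.011]
ft_force: [-0.4, -5.4, -4.6]
width: 0.0218
```

Call:
{"name": "apply_moves", "arguments": {
  "deltas": [
    [[0, 2.5, 0, 0, 0, 0, 0], [0, 0, 0, 0, 0, 0, 0]]
  ]
}}

```text
time_s: 7.55
ee_pos: [0.511, -0.0986, 0.1339]
orientation: [-0.266, -3.12, 0.013]
ft_force: [-0.5, -5.6, -4.0]
width: 0.0221
```

```bash
python3 - <<'E'
from st import *
to(0,-.085,.1345)
s,Rt=st()
w=manip.capture("wrist"); cv2.imwrite("pics/w8.png",cv2.resize(w["color"][100:300,200:640,::-1],None,fx=1.8,fy=1.8)); np.savez("w8.npz",**w)
E
```

```text
t 7.55 tcp [ 0.511  -0.0986  0.1339] cl [-0.0028 -0.0869  0.1339] yaw -0.2 tilt 0.78 F cl [ 0.4 -5.6 -4. ] w 0.0221
shift [-2.7  1.9 -0.7] rot [-0.54 -0.57 -0.19]
t 7.55 tcp [ 0.511  -0.0986  0.1339] cl [-0.0028 -0.0869  0.1339] yaw -0.2 tilt 0.78 F cl [ 0.4 -5.6 -4. ] w 0.0221
```

View pics/w8.png

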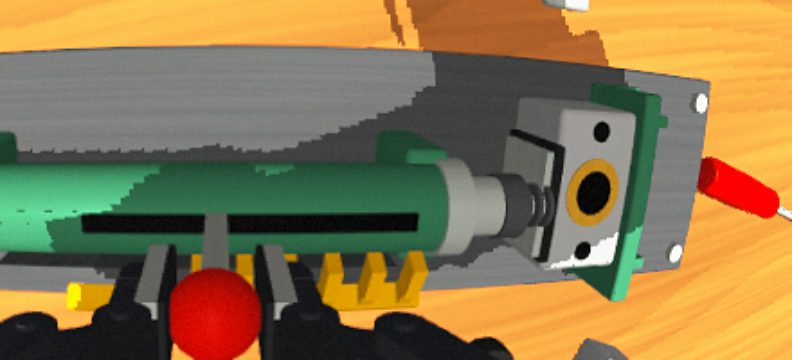

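```bash
python3 - <<'E'
from st import *
w=dict(np.load("w8.npz"))
cv2.imwrite("pics/w8b.png",cv2.resize(w["color"][200:300,260:450,::-1],None,fx=4.2,fy=4.2,interpolation=cv2.INTER_CUBIC))
E
```

View pics/w8b.png

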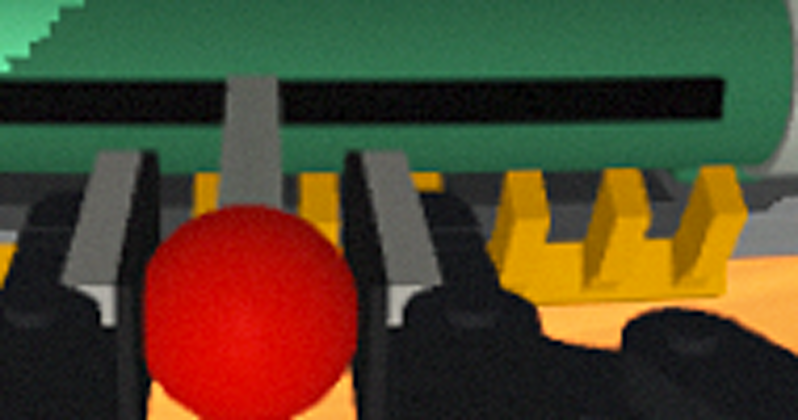

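Call:
{"name": "apply_moves", "arguments": {
  "deltas": [
    [[-2.5, 3, 0, 0, 0, 0, 0], [0, 0.5, 0, 0, 0, 0, 0], [0, 0, 0, 0, 0, 0, 0]]
  ]
}}

```text
time_s: 7.9
ee_pos: [0.5129, -0.0973, 0.1339]
orientation: [-0.266, -3.117, 0.017]
ft_force: [-0.5, -6.2, -4.5]
width: 0.0223
```

```bash
python3 - <<'E'
from st import *
to(0,-.085,.1345)
w=manip.capture("wrist"); np.savez("w9.npz",**w)
cv2.imwrite("pics/w9b.png",cv2.resize(w["color"][200:300,260:450,::-1],None,fx=4.2,fy=4.2,interpolation=cv2.INTER_CUBIC))
E
```

```text
t 7.9 tcp [ 0.5129 -0.0973  0.1339] cl [-0.0011 -0.0853  0.1339] yaw -0.22 tilt 0.97 F cl [ 0.5 -6.2 -4.5] w 0.0223
shift [-1.1  0.3 -0.6] rot [-0.69 -0.68 -0.22]
```

View pics/w9b.png

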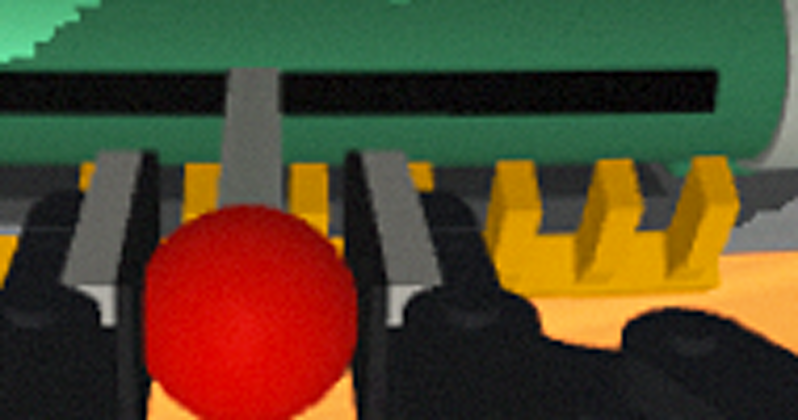

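Call:
{"name": "apply_moves", "arguments": {
  "deltas": [
    [[-5, 1, 0, 0.5, 0.5, 0, 0], [-5, 0.4, 0.4, 0, 0, 0, 0], [-4, 0.4, 0.6, 0, 0, 0, 0]]
  ]
}}

```text
time_s: 8.25
ee_pos: [0.5255, -0.0997, 0.133]
orientation: [-0.266, -3.105, 0.033]
ft_force: [-1.5, -5.3, -1.1]
width: 0.0221
```

```bash
python3 - <<'E'
from st import *
to(0.0243,-.085,.1315)
E
```

```text
t 8.25 tcp [ 0.5255 -0.0997  0.133 ] cl [ 0.0118 -0.0856  0.133 ] yaw -0.26 tilt 1.88 F cl [-0.6 -5.5 -1.1] w 0.0221
shift [-12.6   0.6   1.2] rot [-1.34 -1.33 -0.25]
```

```bash
cat >> st.py <<'E'
def g():
    s,Rt=st(); print("grip cl",(cl(s["ee_pos"]-Rt[:,2]*.019)*1000).round(2))
E
python3 - <<'E'
from st import *
g()
w=manip.capture("wrist"); np.savez("w10.npz",**w)
cv2.imwrite("pics/w10b.png",cv2.resize(w["color"][190:290,260:450,::-1],None,fx=4.2,fy=4.2,interpolation=cv2.INTER_CUBIC))
E
```

```text
t 8.25 tcp [ 0.5255 -0.0997  0.133 ] cl [ 0.0118 -0.0856  0.133 ] yaw -0.26 tilt 1.88 F cl [-0.6 -5.5 -1.1] w 0.0221
grip cl [ 12.2  -85.11 152.03]
```

View pics/w10b.png

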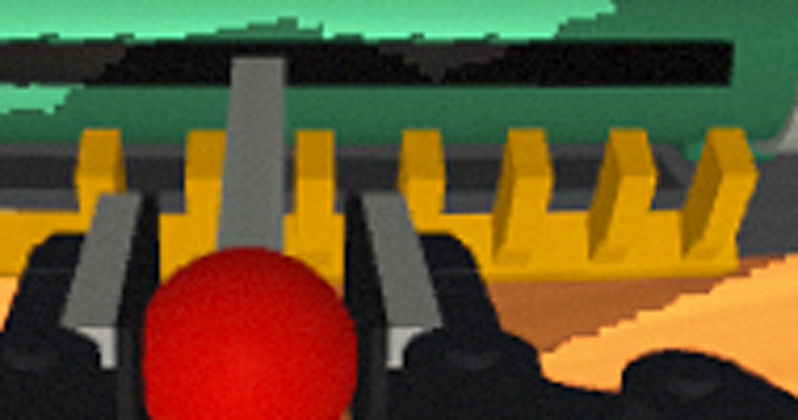

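Call:
{"name": "apply_moves", "arguments": {
  "deltas": [
    [[0, 1.5, 0, -1.3, -1.3, 0, 0], [0, 0.3, 0, 0, 0, 0, 0]]
  ]
}}

```text
time_s: 8.5
ee_pos: [0.5262, -0.0993, 0.1331]
orientation: [-0.268, -3.129, 0.004]
ft_force: [-2.1, -5.7, -3.6]
width: 0.0219
```

```bash
python3 - <<'E'
from st import *
g();to(0.0243,-.0845,.1315)
w=manip.capture("wrist"); np.savez("w11.npz",**w)
cv2.imwrite("pics/w11b.png",cv2.resize(w["color"][190:290,260:450,::-1],None,fx=4.2,fy=4.2,interpolation=cv2.INTER_CUBIC))
E
```

```text
t 8.5 tcp [ 0.5262 -0.0993  0.1331] cl [ 0.0124 -0.085   0.1331] yaw -0.23 tilt 0.14 F cl [-1.1 -6.  -3.6] w 0.0219
grip cl [ 12.37 -84.96 152.06]
t 8.5 tcp [ 0.5262 -0.0993  0.1331] cl [ 0.0124 -0.085   0.1331] yaw -0.23 tilt 0.14 F cl [-1.1 -6.  -3.6] w 0.0219
shift [-11.9   0.6   1.6] rot [-0.13 -0.04 -0.23]
```

View pics/w11b.png

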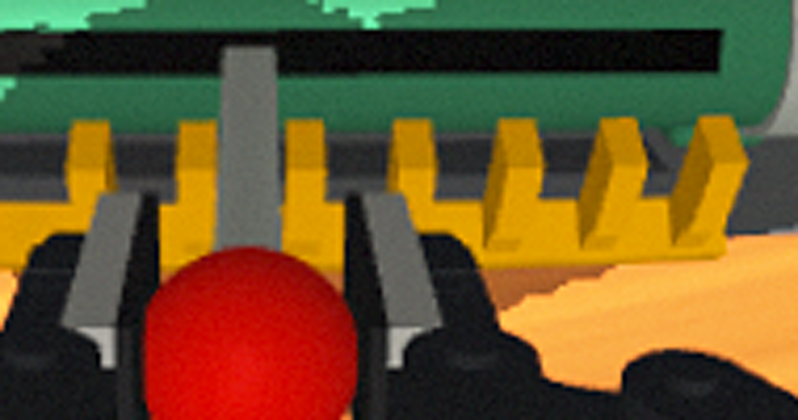

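Call:
{"name": "apply_moves", "arguments": {
  "deltas": [
    [[-4, 0.7, 0.5, 0, 0, 0, 0], [-4, 0.5, 0.7, 0, 0, 0, 0]]
  ]
}}

```text
time_s: 8.75
ee_pos: [0.5328, -0.1005, 0.1319]
orientation: [-0.268, -3.126, 0.006]
ft_force: [-1.9, -6.7, -2.1]
width: 0.0221
```

```bash
python3 - <<'E'
from st import *
g()
E
```

```text
t 8.75 tcp [ 0.5328 -0.1005  0.1319] cl [ 0.0191 -0.0852  0.1319] yaw -0.25 tilt 0.31 F cl [-0.8 -6.9 -2.1] w 0.0221
grip cl [ 19.15 -85.07 150.87]
```

Call:
{"name": "apply_moves", "arguments": {
  "deltas": [
    [[-4.5, 0.6, 1.1, 0, 0, 0, 0], [-4.5, 0.6, 1.3, 0, 0, 0, 0]]
  ]
}}

```text
time_s: 8.95
ee_pos: [0.5411, -0.102, 0.1297]
orientation: [-0.268, -3.125, 0.008]
ft_force: [-2.0, -6.4, -1.2]
width: 0.0218
```

```bash
python3 - <<'E'
from st import *
g()
w=manip.capture("wrist"); np.savez("w12.npz",**w)
cv2.imwrite("pics/w12b.png",cv2.resize(w["color"][170:280,260:450,::-1],None,fx=4.2,fy=4.2,interpolation=cv2.INTER_CUBIC))
E
```

```text
t 8.95 tcp [ 0.5411 -0.102   0.1297] cl [ 0.0275 -0.0852  0.1297] yaw -0.27 tilt 0.43 F cl [-0.9 -6.6 -1.2] w 0.0218
grip cl [ 27.63 -85.08 148.66]
```

View pics/w12b.png

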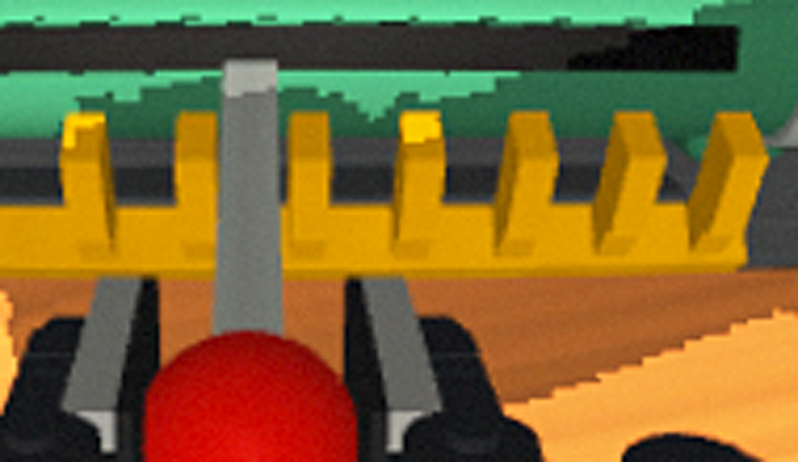

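Call:
{"name": "apply_moves", "arguments": {
  "deltas": [
    [[-4.8, 0.5, 1.7, 0, 0, 0, 0], [-4.8, 0.5, 1.8, 0, 0, 0, 0], [-4.5, 0.5, 2.1, 0, 0, 0, 0]]
  ]
}}

```text
time_s: 9.3
ee_pos: [0.5548, -0.1045, 0.1242]
orientation: [-0.269, -3.123, 0.012]
ft_force: [-2.6, -6.4, -0.7]
width: 0.022
```

```bash
python3 - <<'E'
from st import *
g()
E
```

```text
t 9.3 tcp [ 0.5548 -0.1045  0.1242] cl [ 0.0415 -0.0854  0.1242] yaw -0.28 tilt 0.6 F cl [-1.5 -6.8 -0.7] w 0.022
grip cl [ 41.58 -85.29 143.17]
```

Call:
{"name": "apply_moves", "arguments": {
  "deltas": [
    [[-4.5, 0.5, 2.0, 0, 0, 0, 0], [-4.5, 0.5, 2.4, 0, 0, 0, 0], [-4.5, 0.5, 2.7, 0, 0, 0, 0], [-4, 0.3, 2.6, 0, 0, 0, 0]]
  ]
}}

```text
time_s: 9.7
ee_pos: [0.5706, -0.1078, 0.1141]
orientation: [-0.269, -3.118, 0.015]
ft_force: [-3.0, -5.1, -1.9]
width: 0.0222
```

```bash
python3 - <<'E'
from st import *
g()
w=manip.capture("wrist"); np.savez("w13.npz",**w)
cv2.imwrite("pics/w13b.png",w["color"][:,:,::-1])
E
```

```text
t 9.7 tcp [ 0.5706 -0.1078  0.1141] cl [ 0.0576 -0.086   0.1141] yaw -0.33 tilt 0.88 F cl [-2.1 -5.6 -1.9] w 0.0222
grip cl [ 57.8  -85.84 133.07]
```

View pics/w13b.png

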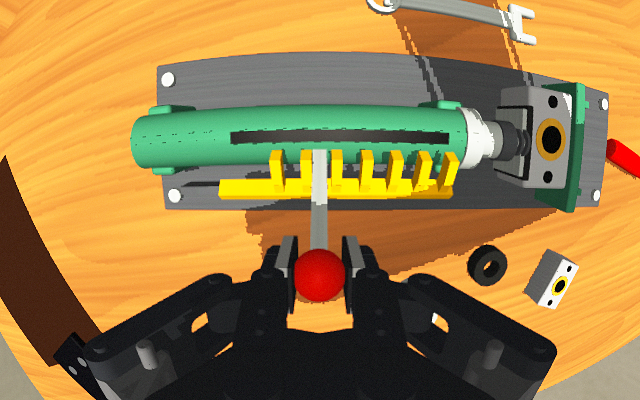

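Call:
{"name": "apply_moves", "arguments": {
  "deltas": [
    [[0, -0.5, 0, 0, 0, 0, 0], [0, 0, 0, 0, 0, 0, 0.5], [0, 0, 0, 0, 0, 0, 0.6], [0, 0, 0, 0, 0, 0, 0.6], [0, 0, 0, 0, 0, 0, 0.6]]
  ]
}}

```text
time_s: 10.25
ee_pos: [0.5739, -0.1069, 0.1154]
orientation: [-0.269, -3.124, 0.012]
ft_force: [0.2, -0.2, -0.3]
width: 0.0511
```

```bash
python3 - <<'E'
from st import *
g()
w=manip.capture("wrist"); np.savez("w14.npz",**w)
cv2.imwrite("pics/w14.png",w["color"][:,:,::-1])
E
```

```text
t 10.25 tcp [ 0.5739 -0.1069  0.1154] cl [ 0.0606 -0.0846  0.1154] yaw -0.28 tilt 0.58 F cl [ 0.2 -0.2 -0.3] w 0.0511
grip cl [ 60.76 -84.41 134.4 ]
```

View pics/w14.png

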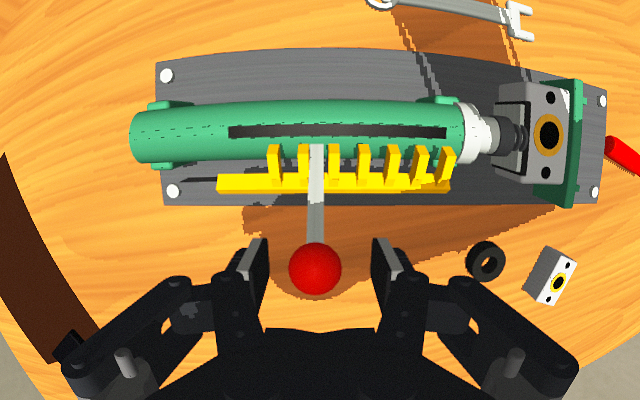

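Call:
{"name": "apply_moves", "arguments": {
  "deltas": [
    [[0, 0, -25, 0, 0, 0, 0.9], [0, 0, -30, 0, 0, 0, 1], [0, 0, -30, 0, 0, 0, 1], [0, 40, -10, 0, 0, 0, 1], [0, 40, 0, 0, 0, 0, 1], [0, 40, 0, 0, 0, 0, 1], [0, 40, 0, 0, 0, 0, 1], [0, 0, 0, 0, 0, 0, 1]]
  ]
}}

```text
time_s: 11.1
ee_pos: [0.6036, 0.0569, 0.2149]
orientation: [-0.274, -3.127, 0.008]
ft_force: [-0.2, -0.0, 0.2]
width: 0.0851
```

```bash
python3 - <<'E'
from st import *
s,Rt=st()
w=manip.capture("wrist"); np.savez("w15.npz",**w)
cv2.imwrite("pics/w15.png",w["color"][:,:,::-1])
c=manip.capture("scene"); cv2.imwrite("pics/s15.png",cv2.resize(c["color"][160:300,130:400,::-1],None,fx=2.9,fy=2.9,interpolation=cv2.INTER_CUBIC))
E
```

```text
t 11.1 tcp [0.6036 0.0569 0.2149] cl [0.0627 0.0818 0.2149] yaw -0.47 tilt 0.32 F cl [-0.2 -0.   0.2] w 0.0851
```

View pics/w15.png

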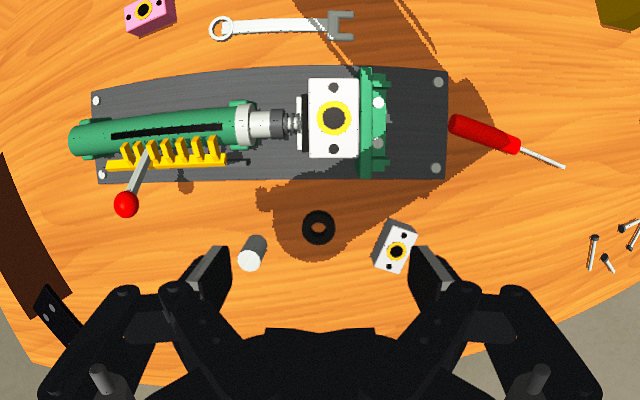

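View pics/s15.png

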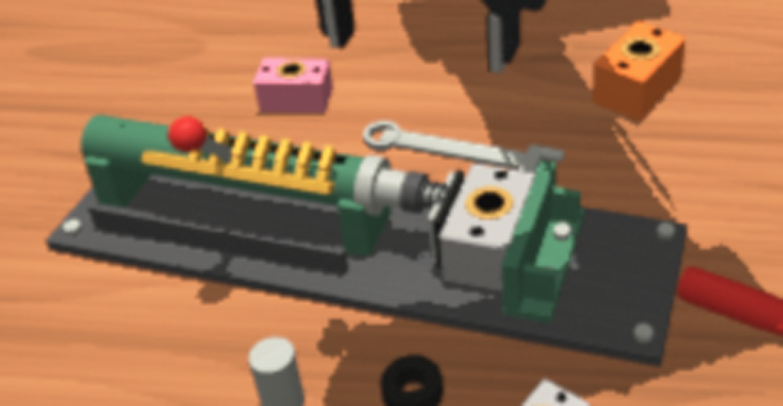

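```bash
python3 - <<'E'
from st import *
s,Rt=st(); w=dict(np.load("w15.npz"))
f=lambda u,v,z: (cl(wray(w,u,v,z,s,Rt))*1000).round(1)
print("knob",f(126,204,.134),"block",[f(*p,.057) for p in [(309,79),(359,79),(359,158),(309,157)]],"stop",f(360,68,.062),f(360,178,.062))
cv2.imwrite("pics/w15z.png",cv2.resize(w["color"][60:185,270:400,::-1],None,fx=4.6,fy=4.6,interpolation=cv2.INTER_CUBIC))
E
```

```text
t 11.2 tcp [0.6027 0.0541 0.2148] cl [0.0624 0.0789 0.2148] yaw -0.55 tilt 0.38 F cl [ 0.3  0.1 -0.3] w 0.0851
knob [ 57.5 -89.3 134. ] block [array([-43.7,  69.1,  57. ]), array([-43.9, 116.9,  57. ]), array([ 33.5, 117.1,  57. ]), array([32.3, 68.3, 57. ])] stop [-54.  117.4  62. ] [ 52.5 117.8  62. ]
```

View pics/w15z.png

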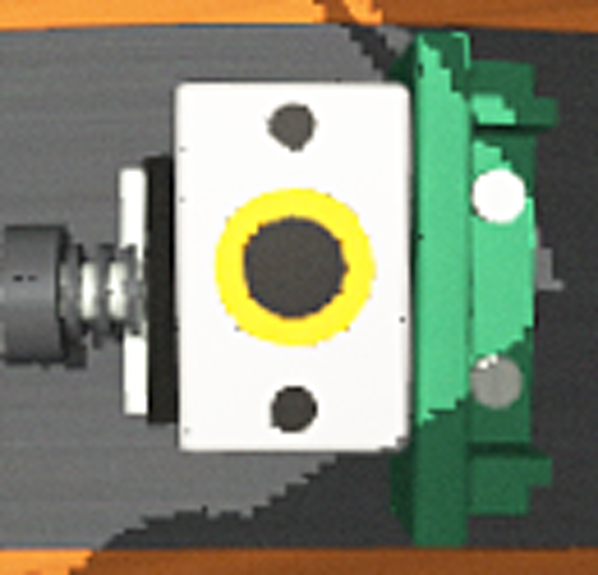

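```bash
python3 -c "
from station import manip
print(manip.sign_off())"
```

```text
the job is handed in; nothing more can be done
None
```

The block is clamped home against the green stop and the job is handed in; no verdict was reported. I twisted the lever upright and slid the bar out about 43 mm. I then turned the lever down into the comb's second notch and let go. The robot's clock read about 11 s when I handed in, against the 72 s limit.

Last checks:
- **Block:** measured flush with the stop within about 1 mm (front face at 117.0 mm, stop at 117.6 mm), against a camera calibration good to about 2 mm. It looked square to the stop.
- **Foot's spring:** about 7 mm pressed in, allowed 1 to 23.5 mm. This comes from the camera images and from about 7 N on the wrist while I held the bar; I could not read the joint itself.
- **Lever:** down about 0.65 rad, gripper open and lifted clear, wrist force near zero. The lever met no noticeable resistance from the teeth on the way in.
- **Loose things:** none looked moved in the last pictures; I did not measure them.

Where things disagreed:
- **Stowed lever:** it stood at about 0.6 rad, not the 0.70 given as fully down.
- **Bar position:** my y readings from the two cameras differed by about 2 mm, so I lined the stem up with the notch from close-up wrist pictures.
- **First grip:** it sat about 5 mm off the knob's centre, so I regripped before moving the lever.
- **Tool tilt:** I once turned the tool the wrong way to correct its tilt (up to 1.9°) and put it right before the lever went down into the notch.

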